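Dispense a bushing with the lever and ease the lid shut

TASK

Press the lever of the small bench dispenser all the way down with the fingertips so that its linked lid stands fully open and the bushing inside rolls out into the tray. Then let the lever rise slowly, staying on it until the lid is fully shut so that the lid never slams. Work only the lever: leave the lid, the bushing and everything lying around alone.

Things in the scene. Friction and masses are not known exactly. Their poses are not given: they have to be found in the camera images.
- dispenser: bench dispenser, fixed: a blue hopper (88 x 43 mm, 72 high) with a hinged aluminium lid, a blue catch tray in front and a press lever on the right. Origin at table height below the hopper; -x to the front (tray side, toward the robot), +y left, z up. Tray inside: x -0.121 to -0.047, y -0.030 to 0.030, floor 7 mm, rim 26 mm high. A ramp in the hopper falls toward the tray
- lever_pad (a point): centre of the top of the black rubber press pad (40 x 38 mm) at the lever's front end, right of the tray; it moves with the lever. At rest it is at (-0.132, -0.072, 0.080) in the dispenser's frame; fully pressed it is about 37 mm above the table. It travels almost straight down (within 5 mm in x) and stays level within 0.3 rad
- lever (a joint): press lever, hinged at (-0.020, -0.044, 0.048) in the dispenser's frame, axis along its y, the pad 0.115 m in front of the hinge: 0 at rest (pad up), 0.37 rad when fully pressed (stop). A spring pushes it back up: holding the pad down takes 3 to 6 N. Let go, it flies up and the lid slams; raised at 20 to 40 mm/s under the fingers it comes down gently
- lid: aluminium lid of the hopper, 82 x 50 mm, with a 56 mm flap at its front that holds the bushing back; hinged at the back of the hopper, origin on the hinge 79 mm above the table. Its z axis is upright when shut (0 rad) and leans back 0.85 rad when fully open, about 2.3 times the lever's angle; front edge then about 145 mm up. Driven by the lever through a push rod. Do not touch
- bushing_mid (a point): middle of the bushing, a plain pale sleeve 21 mm in diameter and 27 mm long, which lies across the ramp inside the hopper behind the lid's flap and rolls down into the tray by itself once the lid is up
- bushing_in: the same bushing; its origin is the centre of one end face, z along its axis. Do not touch
- collar: bystander: dark rounded die 34 mm in diameter, 34 mm high, standing to the left of the tray, origin under its centre
- tape: bystander: black roll of tape lying flat, 62 mm in diameter, 19 mm high, left of the hopper, origin under its centre
- ring: bystander: dark lock ring, 33 mm, 12 mm high, in front of the tray, origin under its centre
- die: bystander: dark die 28 mm in diameter, 26 mm high, right of the hopper behind the press pad, origin under its centre
- wrench: bystander: spanner 166 mm long, lying on the right of the table, origin under its centre
- cone: bystander: small funnel 63 mm wide, 52 mm high, standing on its mouth on the right of the table, origin under its centre

How it is judged:
By the outcome, as a careful person would: the job done as asked, in the order asked, and still so for the second after the job is handed in, with the robot touching nothing.
It also fails if it takes over 40 s, if anything falls off the work surface, if the arm or the gripper's body presses on something with over 40 N, if the wrist force passes 120 N, or if a joint passes its speed limit or range.

ROBOT

A 6-joint arm with a two-finger parallel gripper is mounted at the origin on a cart in front of the work surface, level with it; the furniture and walls round the work are solid. World frame = base frame: x ahead of the robot, y to its left, z up, the work surface at z = 0. Lengths are in mm, angles in rad, forces in N, time in s.
With the tool pointing down it reaches from about 350 to 875 mm from the base axis. Payload 4.2 kg.
Tool frame: the origin (TCP) lies between the finger pads; the fingertips stand 17 mm ahead of it and the grasp point (between the pads) lies 2 mm behind it; z points along the fingers, y is the line along which they close (so a half turn about z gives the same grasp; the last joint's range is limited). The gripper opens to 85 mm and grips with 20 to 120 N. Pads are 22 mm wide; open, the fingers measure 114 mm over their backs; the gripper's body (76 mm by 85 mm) begins 54 mm behind the grasp point. The pads swing forward as they close: fully open they stand 13 mm farther back than shut.
Start: joints at [1.516, 0.385, 0.008, 0, -1.194, -0.259], TCP at [192.89, 594.469, 248.312] pointing down, gripper open.
Joint ranges: [-3.14, 3.14], [-1.21, 2.06], [-1.07, 1.41], [-3.16, 2.05], [-2.99, -0.16], [-3.1, 3.1]. Speed limits (rad/s): [2.79, 2.79, 3.14, 3.14, 3.14, 3.14].

INTERFACE

Orientations are given as a unit quaternion [x, y, z, w].
In Python, from bench import arm, viewer gives the robot as it stands (arm), with the cameras (viewer).
- The arm moves only by the tool jog_arm, called after "Call:" in YAML: its name, and indented under it one key for each argument. Schema: {"type":"object","properties":{"motion":{"type":"object","properties":{"moves":{"type":"array","items":{"type":"array","items":{"type":"number"},"minItems":6,"maxItems":6},"minItems":1,"maxItems":10}},"additionalProperties":false,"required":["moves"]},"finger_gap":{"type":"number"},"only":{"type":"string"},"quiet":{"type":"boolean"},"lines":{"type":"string"}},"required":["motion"],"additionalProperties":false}. motion is an object whose key "moves" holds a list of rows, 1 to 10 of them, each of 6 numbers: dx, dy, dz in shares of 500 mm (1.0 is 500 mm), then a rotation vector rx, ry, rz in shares of 2 pi rad (1.0 is 2 pi rad); each row is the pose to reach, as a shift and turn from the pose commanded when the call began, along the tool's axes at that moment; what a row does not reach only later rows make up. A row lasts 1/10 s, in which the tool goes at most 50 mm and 0.15 rad, less where a joint would pass 70% of its speed; a pose out of reach is approached as far as the arm can. finger_gap is the finger opening in mm, set as the call begins (left out keeps the last). The fingers move at their own pace and stop on an object; the grip force is fixed at half the most. Time passes only in rows, so rows that do not move let the fingers close. The tool returns the time, the measured TCP pose, the force, the opening and the grip force at its end. only (a regular expression) keeps the lines of the reply that match it, lines (a string "A,B") keeps lines A to B, and quiet returns only ok. Shift and turn numbers lie between -1 and 1, and a call with a number outside is refused. Input that does not fit is refused with a message, and nothing moves.
- arm.read_state(): the state, without advancing time (a new reading comes with each control period).
- viewer.get_image(name): name is "scene" or "top" or "wrist"; returns the picture (420x560x3 uint8, blue, green, red); there is no depth.
- viewer.get_calibration(name): a dict with "K" (3x3 intrinsics, pixels), "rvec" (rotation vector, rad) and "tvec" (3), from world to camera coordinates, as OpenCV has them. Camera axes: x right, y down, z forward; pixel columns grow to the right and rows downward; lengths in mm; the calibration is good to about 2 mm. A picture is of the moment at which its call begins: read the wrist's pose just before it. get_calibration takes no time and is no camera call; for the wrist camera it gives the pose at the moment of the call.
- arm.job_done(): hands the job in; it is judged then, once.
The state is a dict: "clock": time; "joints": joint angles; "joint_vel": joint speeds; "joint_efforts": joint torques, N m; "position": TCP position; "ee_rot": TCP orientation; "contact_force": force on the tool from outside, world axes, zero at the start; "wrist_torque": the same for the moment, N m; "gripper_width": finger opening in mm; "grasp_force": force on a finger pad.
Only numpy, scipy, OpenCV 4.12 (cv2) and the standard library are available. Lean on these libraries where they do the work, as an engineer would, in place of code of your own. Each camera call takes 0.05 s, during which the arm holds its last target. There are 200 camera calls.

## Working session

There is one attempt and no reset: what is moved stays moved. The work goes in short steps, Python scripts to look and compute and a tool call to move; the robot and the scene stay as the last step left them, time stands still between calls to the robot, and variables do not carry over. Pictures are saved under pics/ and viewed, at most 10 in all, crops included, and the job is handed in when it is done.

```bash
ls; mkdir -p pics
```

Run:
```python
from bench import arm, viewer
import cv2
s=arm.read_state();print({k:s[k] for k in("clock","position","ee_rot","contact_force","gripper_width")})
a=viewer.get_image("scene");b=viewer.get_image("top")
cv2.imwrite("pics/scene0.png",a);cv2.imwrite("pics/top0.png",b)
for n in("scene","top"):print(n,viewer.get_calibration(n))
```

```text
bench.py
pics
{'clock': 0.0, 'position': array([192.7411618 , 593.97925951, 247.22764708]), 'ee_rot': array([ 9.87699454e-01, -1.56360632e-01, -1.32517198e-04,  1.05991946e-03]), 'contact_force': array([-0.38356698, -0.75331434,  0.54850287]), 'gripper_width': 85.28953067038788}
scene {'K': array([[466.86996254,   0.        , 281.96369179],
       [  0.        , 466.86996254, 209.46161175],
       [  0.        ,   0.        ,   1.        ]]), 'rvec': array([ 0.96523539, -2.1085629 ,  1.35847764]), 'tvec': array([ 446.41267284,  197.45000949, 1177.35072941])}
top {'K': array([[461.54713227,   0.        , 282.67931789],
       [  0.        , 461.54713227, 205.19786233],
       [  0.        ,   0.        ,   1.        ]]), 'rvec': array([ 2.14528616, -2.15672293,  0.10884751]), 'tvec': array([ 153.42517987,  527.00255249, 1409.36918149])}
```

View pics/scene0.png

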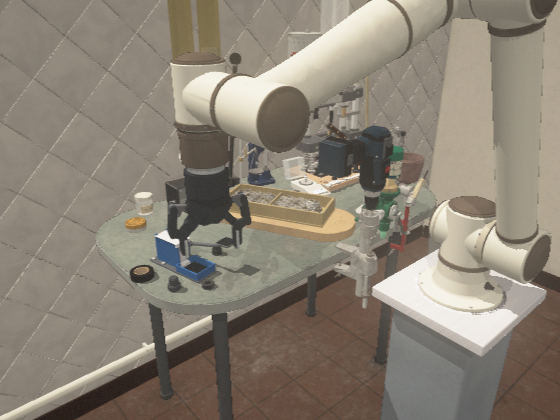

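View pics/top0.png

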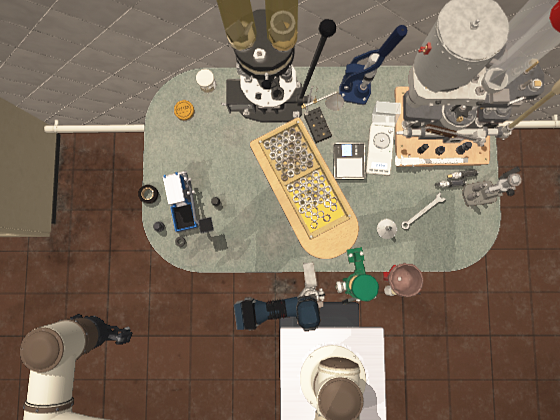

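The scene view shows the blue dispenser near (180,255), with the gripper in front of it. In the top view the lid is near (175,188), the tray near (183,217), the black press pad near (206,226) and its shadow to the right. I'll zoom in next and check the projection.

Create h.py:
```python
import numpy as np,cv2
from bench import arm, viewer
from scipy.spatial.transform import Rotation as R
def cal(n):
    c=viewer.get_calibration(n);return c["K"],np.array(c["rvec"],float),np.array(c["tvec"],float)
def ray(c,uv):
    K,r,t=c;Rm=cv2.Rodrigues(r)[0];d=Rm.T@np.linalg.inv(K)@[uv[0],uv[1],1.];return -Rm.T@t.ravel(),d/np.linalg.norm(d)
def onz(c,uv,z):
    o,d=ray(c,uv);return o+d*(z-o[2])/d[2]
def two(c1,p1,c2,p2):
    o,d=ray(c1,p1);q,e=ray(c2,p2);A=np.stack([d,-e],1);s=np.linalg.lstsq(A,q-o,rcond=None)[0]
    a,b=o+d*s[0],q+e*s[1];return (a+b)/2,np.linalg.norm(a-b)
def proj(c,P):
    return cv2.projectPoints(np.array(P,float).reshape(-1,1,3),c[1],c[2],c[0],None)[0][:,0]
```

Run:
```python
from h import *
t=cal("top");s=cal("scene")
for uv,z in(((175,188),79),((183,217),7),((206,226),80)):
    P=onz(t,uv,z);print(P,proj(s,[P]))
b=cv2.imread("pics/top0.png")[155:275,125:255];a=cv2.imread("pics/scene0.png")[220:310,120:270]
b=cv2.resize(b,None,fx=4,fy=4,interpolation=2);a=cv2.resize(a,(600,360),interpolation=2)
cv2.imwrite("pics/c_top.png",b);cv2.imwrite("pics/c_scene.png",a)
w=viewer.get_image("wrist");cv2.imwrite("pics/w0.png",w);print(viewer.get_calibration("wrist"))
```

```text
[577.25931824 478.2227439   79.        ] [[173.25453919 236.85187272]]
[495.12411922 468.78601251   7.        ] [[194.35117904 270.83111455]]
[460.46821644 381.29689805  80.        ] [[227.83671465 240.96334956]]
{'K': array([[305.03231432,   0.        , 278.55457376],
       [  0.        , 305.03231432, 206.27629003],
       [  0.        ,   0.        ,   1.        ]]), 'rvec': array([-1.73603915,  2.38846734,  0.34147777]), 'tvec': array([625.12742959, -35.6581916 , 380.79262413])}
```

View pics/c_top.png

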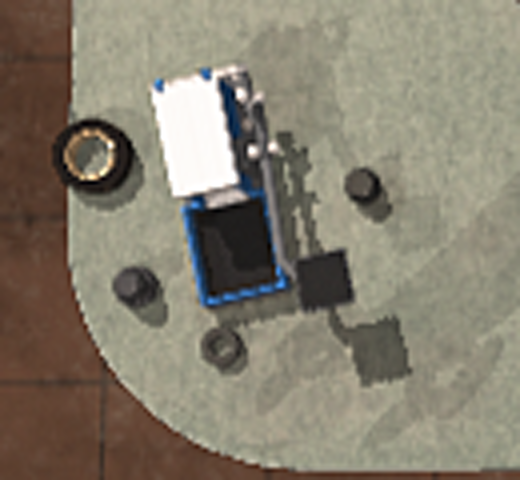

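View pics/w0.png

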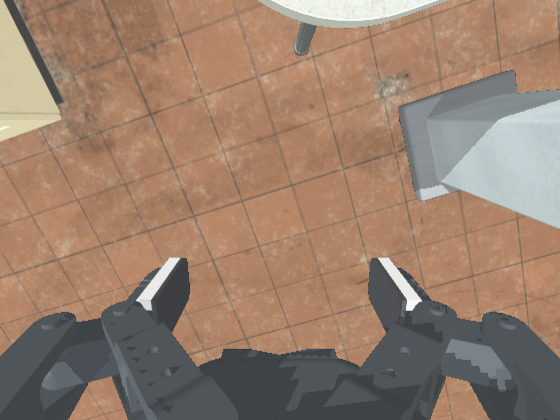

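The top crop shows the lid at crop (155–240, 70–197), the tray at (190–285, 195–305), and the pad at about (325,279), which is full-image (206.2,224.8). The dispenser is yawed about +10°. The wrist view shows only floor, with the table edge at the top. I'll move over near the pad, close the fingers and look from there.

The rows are not in the units I measure in: shifts go in shares of 500 mm and turns go in shares of 2 pi rad. I convert before sending: 260 mm / 500 = 0.52, 100 mm / 500 = 0.2, -0.49 rad / 6.2832 = -0.078.

Call:
jog_arm:
  motion: {"moves": [[0.06, 0.03, 0, 0, 0, -0.0095], [0.14, 0.07, -0.008, 0, 0, -0.0239], [0.23, 0.116, -0.016, 0, 0, -0.0398], [0.32, 0.16, -0.024, 0, 0, -0.0557], [0.4, 0.2, -0.024, 0, 0, -0.0716], [0.47, 0.236, -0.024, 0, 0, -0.078], [0.52, 0.26, -0.024, 0, 0, -0.078], [0.52, 0.26, -0.024, 0, 0, -0.078]]}
  finger_gap: 0

```text
clock: 0.95
position: [401.8, 388.1, 260.0]
ee_rot: [0.996, 0.086, -0.0, 0.0]
contact_force: [0.2, -0.9, 0.0]
gripper_width: -0.2
grasp_force: 0.0
```

Run:
```python
from h import *
s=arm.read_state();print(s["position"],s["ee_rot"])
c=cal("wrist");w=viewer.get_image("wrist");cv2.imwrite("pics/w1.png",w)
np.savez("c1.npz",K=c[0],r=c[1],t=c[2])
print(-cv2.Rodrigues(c[1])[0].T@c[2],proj(c,[[460,381,80]]))
```

```text
[401.76659485 388.10473391 260.04965591] [ 9.96315382e-01  8.57637416e-02 -2.40541816e-04  4.27671401e-04]
[473.9176223  401.17139969 386.69141565] [[296.01022126 134.71587444]]
```

View pics/w1.png

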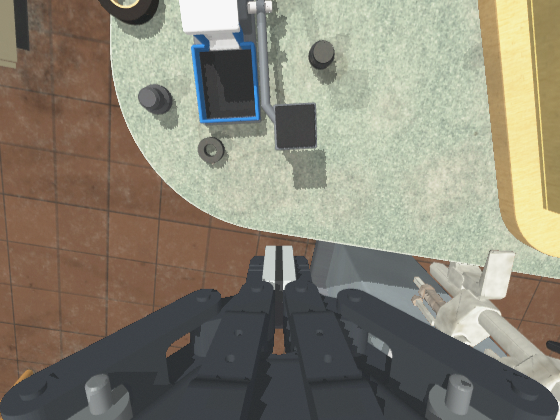

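The wrist view shows the pad at (275–316, 104–148), the tray at (195–258, 48–122), the ring at (211,150), and the die at (321,54). I'll triangulate the pad using masks.

Add to h.py:
```python
def pad(im,box,thr=75):
    x0,y0,x1,y1=box;g=im[y0:y1,x0:x1].max(2);m=cv2.morphologyEx((g<thr).astype(np.uint8),cv2.MORPH_OPEN,np.ones((3,3) if x1-x0<50 else (11,11)))
    cs,_=cv2.findContours(m,cv2.RETR_EXTERNAL,2);c=max(cs,key=cv2.contourArea);r=cv2.minAreaRect(c);return (r[0][0]+x0,r[0][1]+y0),r[1],r[2]
```

Run:
```python
from h import *
z=np.load("c1.npz");c=(z["K"],z["r"],z["t"]);t=cal("top")
w=cv2.imread("pics/w1.png");b=cv2.imread("pics/top0.png")
pw=pad(w,(262,95,335,165));pt=pad(b,(196,214,216,236));print(pw,pt)
P,g=two(c,pw[0],t,pt[0]);print(P,g);print(onz(c,pw[0],80),onz(t,pt[0],80))
# tray inner corners/rim from wrist
for uv in((193,46),(251,40),(259,122),(201,125)):print(onz(c,uv,26))
print(onz(c,(211,150),12),onz(c,(321,54),26))
```

```text
((295.0, 125.5), (41.0, 38.0), 90.0) ((205.5, 224.5), (13.0, 13.0), 90.0)
[466.93791062 383.71895362  72.65230918] 2.898212474255198
[468.41628217 383.60438096  80.        ] [465.01041007 382.8814349   80.        ]
[529.41388466 503.05124559  26.        ]
[545.72740601 442.92031639  26.        ]
[464.20763233 421.66052437  26.        ]
[449.58699864 486.44183123  26.        ]
[421.45373568 474.83986072  12.        ] [545.26253717 366.82713233  26.        ]
```

The pad is at about (467, 383, 73–80). Working from the tray edges (yaw about 13°), I predict (465, 382), which agrees. I'll take a closer wrist view to get the height.

Scaled: 75 mm / 500 = 0.15, 50 mm / 500 = 0.1.

Call:
jog_arm:
  motion: {"moves": [[0.01, 0.016, 0.05, 0, 0, 0], [0.02, 0.032, 0.1, 0, 0, 0], [0.03, 0.032, 0.15, 0, 0, 0], [0.03, 0.032, 0.15, 0, 0, 0]]}

```text
clock: 1.4
position: [415.8, 376.4, 181.6]
ee_rot: [0.996, 0.088, -0.003, 0.003]
contact_force: [-0.0, -0.1, -0.2]
gripper_width: 0.0
grasp_force: 0.0
```

Run:
```python
from h import *
s=arm.read_state();print(s["position"],s["contact_force"])
c=cal("wrist");w=viewer.get_image("wrist");cv2.imwrite("pics/w2.png",w)
np.savez("c2.npz",K=c[0],r=c[1],t=c[2])
z=np.load("c1.npz");c1=(z["K"],z["r"],z["t"])
u=proj(c,[[467,383,80]])[0];print(u)
x,y=u.astype(int);p=pad(w,(x-50,y-50,x+50,y+45));print(p)
print(two(c1,(295,125.5),c,p[0]),onz(c,p[0],80));print(two(cal("top"),(205.5,224.5),c,p[0]))
```

```text
[415.84440441 376.35934955 181.57631957] [-0.00022639 -0.10886777 -0.1827414 ]
[281.52180198 146.49286739]
((np.float64(281.35182189941406), np.float64(144.44367218017578)), (54.28622817993164, 50.78925704956055), 87.61405944824219)
(array([468.35839755, 383.4384139 ,  78.68786053]), np.float64(0.19382775667962987)) [468.43945751 383.3879917   80.        ]
(array([466.67744813, 383.83909578,  70.88248517]), np.float64(2.4053139291254118))
```

View pics/w2.png

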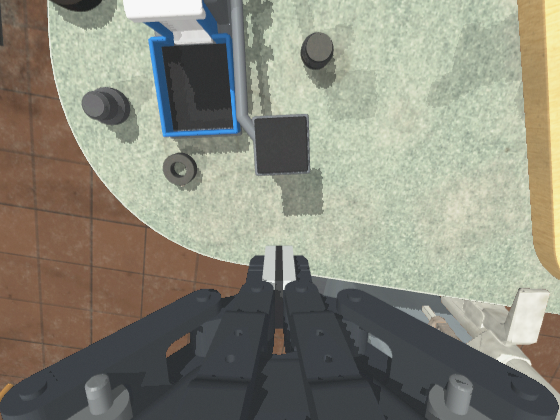

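The pad is at (468, 383, 79), and the ray gap is 0.2 mm. In this view it sits centred at (281,144). I'll go above it now.

Scaled: 55 mm / 500 = 0.11, 52 mm / 500 = 0.104.

Call:
jog_arm:
  motion: {"moves": [[0.03, 0.002, 0.03, 0, 0, 0], [0.06, 0.004, 0.06, 0, 0, 0], [0.09, 0.004, 0.09, 0, 0, 0], [0.104, 0.004, 0.11, 0, 0, 0], [0.104, 0.004, 0.11, 0, 0, 0], [0.104, 0.004, 0.11, 0, 0, 0]]}

```text
clock: 2.05
position: [469.0, 385.1, 131.1]
ee_rot: [0.996, 0.088, 0.0, -0.0]
contact_force: [-0.1, -0.8, 0.4]
gripper_width: -0.1
grasp_force: 0.0
```

```bash
python3 -c "
from bench import arm, viewer
s=arm.read_state();print(s['position'],s['ee_rot'],s['contact_force'])"
```

```text
[469.0116999  385.09179412 131.14658335] [ 9.96094657e-01  8.82906577e-02  3.52787335e-04 -2.63391783e-04] [-0.10658104 -0.83095338  0.36180478]
```

Scaled: 41 mm / 500 = 0.082, 39 mm / 500 = 0.078.

Call:
jog_arm:
  motion: {"moves": [[0, 0.002, 0.02, 0, 0, 0], [0, 0.004, 0.04, 0, 0, 0], [0, 0.004, 0.054, 0, 0, 0], [0, 0.004, 0.062, 0, 0, 0], [0, 0.004, 0.066, 0, 0, 0], [0, 0.004, 0.07, 0, 0, 0], [0, 0.004, 0.074, 0, 0, 0], [0, 0.004, 0.078, 0, 0, 0], [0, 0.004, 0.082, 0, 0, 0], [0, 0.004, 0.082, 0, 0, 0]]}

```text
clock: 3.05
position: [469.4, 382.6, 89.3]
ee_rot: [0.996, 0.088, -0.0, -0.0]
contact_force: [-2.9, -1.1, 4.7]
gripper_width: -0.3
grasp_force: 2.4
```

Scaled: 30 mm / 500 = 0.06, 27 mm / 500 = 0.054.

Call:
jog_arm:
  motion: {"moves": [[0, 0, 0.006, 0, 0, 0], [0, 0, 0.012, 0, 0, 0], [0, 0, 0.018, 0, 0, 0], [0, 0, 0.024, 0, 0, 0], [0, 0, 0.03, 0, 0, 0], [0, 0, 0.036, 0, 0, 0], [0, 0, 0.042, 0, 0, 0], [0, 0, 0.048, 0, 0, 0], [0, 0, 0.054, 0, 0, 0], [0, 0, 0.06, 0, 0, 0]]}

```text
clock: 4.05
position: [468.6, 382.5, 59.2]
ee_rot: [0.996, 0.088, -0.001, 0.0]
contact_force: [-5.7, -1.1, 6.7]
gripper_width: 0.2
grasp_force: 3.4
```

Call:
jog_arm:
  motion: {"moves": [[0, 0, 0.004, 0, 0, 0], [0, 0, 0.008, 0, 0, 0], [0, 0, 0.008, 0, 0, 0]]}

```text
clock: 4.35
position: [468.7, 382.6, 57.0]
ee_rot: [0.996, 0.088, -0.0, 0.0]
contact_force: [-8.5, -2.8, 13.7]
gripper_width: 0.0
grasp_force: 7.9
```

Scaled: 2 mm / 500 = 0.004, 1 mm / 500 = 0.002.

Call:
jog_arm:
  motion: {"moves": [[0, 0, 0.002, 0, 0, 0], [0, 0, 0.004, 0, 0, 0], [0, 0, 0.004, 0, 0, 0], [0, 0, 0.004, 0, 0, 0], [0, 0, 0.004, 0, 0, 0], [0, 0, 0.004, 0, 0, 0]]}

```text
clock: 4.95
position: [468.8, 382.6, 56.5]
ee_rot: [0.996, 0.089, -0.0, 0.0]
contact_force: [-10.4, -3.6, 21.4]
gripper_width: -0.1
grasp_force: 11.9
```

Run:
```python
from h import *
w=viewer.get_image("wrist");t=viewer.get_image("top");s=viewer.get_image("scene")
f=lambda im,y0,y1,x0,x1:cv2.resize(im[y0:y1,x0:x1],(400,300),interpolation=2)
cv2.imwrite("pics/m3.png",np.vstack([np.hstack([f(w,0,420,0,560),f(w,0,150,60,260)]),np.hstack([f(t,160,250,140,260),f(s,215,305,120,240)])]))
```

```text
(no output)
```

View pics/m3.png

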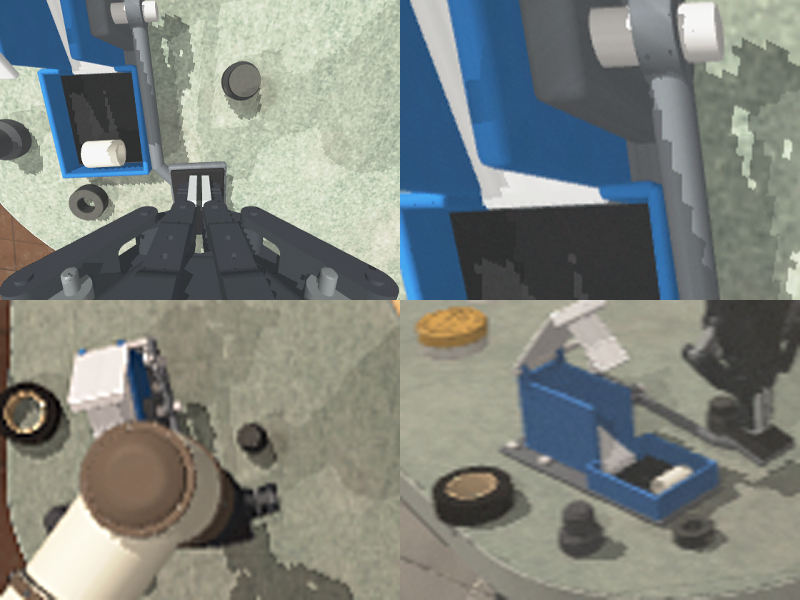

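The mosaic shows the bushing lying in the tray, at (100,152) in the wrist panel and (670,478) in the scene panel, and the lid standing open. The force is climbing with almost no travel, so the lever is at its stop. I'll let it rise slowly now.

Scaled: -24.5 mm / 500 = -0.049, -22 mm / 500 = -0.044.

Call:
jog_arm:
  motion: {"moves": [[0, 0, -0.004, 0, 0, 0], [0, 0, -0.008, 0, 0, 0], [0, 0, -0.014, 0, 0, 0], [0, 0, -0.019, 0, 0, 0], [0, 0, -0.024, 0, 0, 0], [0, 0, -0.029, 0, 0, 0], [0, 0, -0.034, 0, 0, 0], [0, 0, -0.039, 0, 0, 0], [0, 0, -0.044, 0, 0, 0], [0, 0, -0.049, 0, 0, 0]]}

```text
clock: 6.1
position: [469.1, 382.7, 78.1]
ee_rot: [0.996, 0.088, -0.0, 0.0]
contact_force: [-4.4, -1.0, 4.6]
gripper_width: -0.2
grasp_force: 2.9
```

Call:
jog_arm:
  motion: {"moves": [[0, 0, -0.005, 0, 0, 0], [0, 0, -0.01, 0, 0, 0], [0, 0, -0.015, 0, 0, 0], [0, 0, -0.02, 0, 0, 0], [0, 0, -0.024, 0, 0, 0], [0, 0, -0.028, 0, 0, 0], [0, 0, -0.032, 0, 0, 0], [0, 0, -0.036, 0, 0, 0]]}

```text
clock: 6.9
position: [470.1, 383.4, 96.2]
ee_rot: [0.996, 0.088, 0.001, -0.001]
contact_force: [3.2, 0.8, 2.7]
gripper_width: 0.3
grasp_force: 1.7
```

Scaled: -4 mm / 500 = -0.008, -2 mm / 500 = -0.004.

Call:
jog_arm:
  motion: {"moves": [[0, 0, -0.004, 0, 0, 0], [0, 0, -0.008, 0, 0, 0], [0, 0, -0.008, 0, 0, 0]]}

```text
clock: 7.2
position: [468.5, 381.9, 99.0]
ee_rot: [0.996, 0.088, -0.001, 0.001]
contact_force: [-0.9, 0.5, -0.3]
gripper_width: -0.4
grasp_force: 0.0
```

Contact is lost at the rest height. I'll lift clear and check.

Scaled: -100 mm / 500 = -0.2, -85 mm / 500 = -0.17.

Call:
jog_arm:
  motion: {"moves": [[0, 0, -0.006, 0, 0, 0], [0, 0, -0.02, 0, 0, 0], [-0.01, 0, -0.06, 0, 0, 0], [-0.04, 0, -0.12, 0, 0, 0], [-0.08, 0, -0.17, 0, 0, 0], [-0.1, 0, -0.2, 0, 0, 0], [-0.1, 0, -0.2, 0, 0, 0], [-0.1, 0, -0.2, 0, 0, 0], [-0.1, 0, -0.2, 0, 0, 0]]}

```text
clock: 8.1
position: [420.3, 373.4, 198.3]
ee_rot: [0.996, 0.088, -0.001, 0.001]
contact_force: [-0.3, -0.9, -0.4]
gripper_width: -0.2
grasp_force: 0.0
```

Run:
```python
from h import *
w=viewer.get_image("wrist");s=viewer.get_image("scene")
f=lambda im,y0,y1,x0,x1:cv2.resize(im[y0:y1,x0:x1],(400,300),interpolation=2)
cv2.imwrite("pics/m4.png",np.hstack([f(w,0,300,80,480),f(s,215,305,120,240)]))
```

```text
(no output)
```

View pics/m4.png

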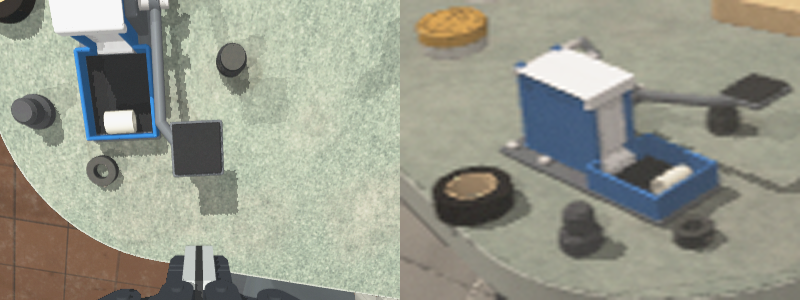

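The lid is flat and shut at (575,75), the pad is back up at (197,148), the bushing is in the tray at (120,122), and nothing else has moved. I'm handing the job in.

```bash
python3 -c "
from bench import arm, viewer
print(arm.job_done())"
```

```text
the job is handed in; nothing more can be done
None
```

I pressed the lever to its stop, the bushing rolled out into the tray, and I let the lever up at about 20–30 mm/s with the fingertips on it until it was back at rest; the last pictures show the lid shut and the other items in place, and the job was handed in at about 8 s (no verdict was returned).

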